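# Mesh the drive stem in the gear head and hold it home

### The arm

A 6-joint arm with a two-finger parallel gripper is mounted at the origin on the work surface. World frame = base frame: x ahead of the robot, y to its left, z up, the work surface at z = 0. Lengths are in m, angles in degrees, forces in N, time in s.
With the tool pointing down it reaches from about 0.35 to 0.775 m from the base axis. Payload 7.3 kg.
Tool frame: the origin (TCP) lies midway between the tips of the shut fingers; the grasp point (between the pads) lies env.pinch_z behind it (env.pinch_z is the distance from the TCP to the grasp point, in m); z points along the fingers, x is the direction in which the jaws open and shut, and the axes are right-handed (so a half turn about z gives the same grasp; the last joint's range is limited). The gripper opens to 92 mm and grips with 3 to 60 N. Pads are 19 mm wide; open, the fingers measure 130 mm over their backs; the gripper's body (75 mm by 190 mm) begins 47 mm behind the grasp point.
Start: joints at [-84.626, 19.595, 87.324, -0, 73.075, -8.365], TCP at [0.125, -0.51, 0.199] pointing down, gripper open.
Joint ranges: [-145.02, 145.02], [-44.19, 115.74], [2.07, 154.8], [-57.11, 237.11], [16.16, 152.29], [-177.93, 177.93]. Speed limits (degrees/s): [147.25, 147.25, 180, 180, 180, 180].

### API

Orientations are given as a 3x3 rotation matrix whose columns are the frame's x, y, z axes.
In Python, from plant import env, viewer gives the robot as it stands.
- The arm moves only by the tool arm_command, never from a script. Its argument "series" is a list that holds one entry, the list of rows, each a list of 4 numbers: the shift along the tool's x, y, z in units of 500 mm (1.0 is 500 mm), then the turn about the tool's z in units of 1.5 rad (1.0 is 1.5 rad). In form: [[[dx, dy, dz, roll], ...]]. A call has exactly 10 rows; each row shifts and turns the commanded pose from where the row before left it, along the tool's axes as they then stand; what a row does not reach is not made up. A row lasts 1/12 s, in which the tool goes at most 41.7 mm and 7.16 degrees, less where a joint would pass 70% of its speed; a pose out of reach is approached as far as the arm can. A call with a number of a shift or a turn outside -1 to 1 is refused whole. A call with a gripper value outside its range is refused whole. "gripper" is the opening, from -1 (shut) to 1 (fully open), set as the call begins (left out, the last holds). The fingers move at their own pace and stop on an object; "newtons" is the grip in N (left out, the last holds). Time passes only in rows, so rows that do not move let the fingers close, or fill a call up. It gives the time, the measured TCP pose, the force and the opening at its end, in the units of the state.
- env.get_state(): the state, without advancing time (a new reading comes with each control period).
- viewer.grab_frame(name): name is "scene" or "top"; returns a dict with "frame" (420x560x3 uint8, blue, green, red), "depth" (420x560 float32, m along the optical axis (not along the pixel's ray), 0 where there is no reading), "K" (3x3 intrinsics, pixels), "world_from_camera" (4x4, takes a point from camera to world coordinates). Camera axes: x right, y down, z forward; pixel columns grow to the right and rows downward; lengths in m; the calibration is good to about 2 mm. A picture is of the moment at which its call begins.
- env.close_job(): hands the job in, once; it reports no verdict.
Trained networks look in a picture, given as the dict that the camera call returned (one of the last four; its "shot" number tells which), for a name from the list of things; names that differ only in an ending like _2 or _b are one class to them, and where a whole thing is asked for, a point or a joint stands for the part that bears it (a point fixed in the world has none). Each returns a list of dicts, best first, with "confidence" (0 to 1); they miss things now and then, are a little off and sometimes report something else, mostly with a low value. They report only what shows in the picture. A call takes as long as a camera call.
- viewer.find_in(query, picture): "location" ([x, y, z] in m, in world coordinates, good to about 4 mm: the middle of the surface that is visible of it).
The state is a dict: "time": time; "joints": joint angles; "joint_vel": joint speeds; "joint_efforts": joint torques, N m; "ee_pos": TCP position; "orientation": TCP orientation; "wrist_force": force on the tool from outside, world axes, zero at the start; "wrist_torque": the same for the moment, N m; "opening": finger opening in m.
Only numpy, scipy, OpenCV 4.12 (cv2) and the standard library are available. Lean on these libraries where they do the work, as an engineer would, in place of code of your own. Each camera call takes 0.05 s, during which the arm holds its last target.

### The job

Get the gear head of the pipe machine ready for its retaining clip: first set the flanged guide bush in the round pocket on top of the gear head, narrow spigot down and collar up, until its flange sits flat on the casting. Then lift the four-key drive stem out of the wooden stand by its square head, turn it until its keys mesh with the cross-shaped slot below the bush, and slide it fully home against the ejector spring until its shoulder sits on the bush. Finish while still holding the stem pressed home (it springs up if let go), and leave the other things on the bench where they are.

Things in the scene. Friction and masses are not known exactly. Their poses are not given: they have to be found in the camera images.
- gearhead: Gear head bolted to the bench: grey casting 84 x 84 mm, 75 mm high, on a 120 x 110 x 12 mm foot, with a finned round motor (72 mm high) along its +x side out to x = +142 mm. Origin: centre of its underside, on the bench; z up. On its axis the top has a round open pocket, 45 mm in diameter and 14 mm deep
- socket (a point): Centre of the cross-shaped slot's mouth, in the pocket's floor, 61 mm above the bench; axes as the gear head's. Two crossing slots, along its x and along its y, each 10.5 mm wide, 29 mm long and 31 mm deep. A spring ejector pin stands in the middle, its top 7 mm below the mouth
- ejector (a joint): How far the ejector pin is pushed down, in m: 0 up, 0.018 when the stem is fully home (stop at 0.023). Its spring pushes back with about 4.5 N at the start and 10 N at 0.018, more than the stem's weight
- bush: Steel guide bush 33 mm high with a 32 mm bore, standing on the bench spigot down. Origin: centre of the spigot's end; z towards the collar. Going up: spigot 42 mm in diameter (end tapered to 39 mm), 12 mm long; flange 58 mm in diameter, 5 mm thick; collar 46 mm in diameter, 16 mm high (grip here; too big for the pocket)
- bush_top (a point): Centre of the bush's collar end face, 33 mm above its origin. With the bush seated, flange flat on the casting, it is 96 mm above the bench (the spigot's end 63 mm, 2 mm clear of the pocket's floor)
- stand: Fixed wooden stand 140 (x) x 70 (y) x 70 mm high, origin at the centre of its underside; the stem hangs in its 31 mm centre hole. Flush steel pins in its top are not used
- stem: Steel drive stem, about 0.2 kg, hanging upright in the stand with its tip 10 mm above the bench. Origin: centre of the lower tip; z up. Keys form a cross along its x and y, bars 8 mm wide and 26 mm across, z = 0 to 30 mm (lowest 4 mm rounded as a lead-in); 20 mm round shaft to z = 60 mm; shoulder 44 mm in diameter, z = 60 to 68 mm; square head above
- stem_head (a point): Centre of the top of the stem's square head, 102 mm above its tip; axes as the stem's. The head is 22 x 22 mm and 34 mm high, flats parallel to the keys. Any quarter turn meshes. Fully home (shoulder on the bush) the head's top is 138 mm and the tip 36 mm above the bench
- wrench: Wrench lying on the bench near the robot; leave it alone
- hammer: Hammer lying on the far right; leave it alone
- screwdriver: Screwdriver lying on the far left; leave it alone
- coupling: Copper pipe coupling, a tube 28 mm in diameter and 34 mm high, standing on the bench; leave it alone
- plain_ring: Plain steel ring 36 mm in diameter and 9 mm high, no flange; leave it alone

How it is judged (in metres and radians):
On the way, in this order (a step that is already met when the one before it is completed fails the run):
1. the bush sits in the pocket, spigot down, flange flat on the casting, while the stem is still outside (z of bush in the frame of socket below 0.0045 m and horizontal distance between bush and socket below 0.004 m and angle between bush's own z axis and vertical below 0.08 rad and horizontal distance between stem and socket above 0.05 m), for 0.2 s.
2. the stem's keys have entered the cross-shaped slot (z of stem in the frame of socket below -0.004 m and horizontal distance between stem and socket below 0.004 m and angle between stem's own z axis and vertical below 0.15 rad), for 0.05 s.
At the end, for the whole second after the job is handed in: Bush seated spigot down (within 2.5 mm of its seat, 4 mm of the axis, 0.08 rad of upright); stem meshed, within 2.5 mm of fully home (4 mm of the axis, 0.1 rad of upright), the ejector down more than 15 mm; the fingers still hold the stem down (over 1 N), at rest (z of bush in the frame of socket below 0.0045 m and horizontal distance between each of bush, stem and socket below 0.004 m and angle between bush's own z axis and vertical below 0.08 rad and z of stem in the frame of socket below -0.0225 m and angle between stem's own z axis and vertical below 0.1 rad and (angle between the x axis of stem and the x axis of gearhead, either way round below 0.2 rad or angle between the x axis of stem and the y axis of gearhead, either way round below 0.2 rad) and value of joint ejector above 0.015 m and contact force between the fingers and stem above 1 N and linear speed of stem below 0.02 m/s); the arm keeps its last pose, push and grip.
It fails at once if another thing on the bench is pushed more than 30 mm away (distance of any of wrench, hammer, screwdriver, coupling, plain_ring from where it was at the start of the episode above 0.03 m).
It also fails if it takes over 58 s, if anything falls off the work surface, if the arm or the gripper's body presses on something with over 40 N, if the wrist force passes 120 N, or if a joint passes its speed limit or range.

## Working session

There is one attempt and no reset: what is moved stays moved. The work goes in short steps, Python scripts to look and compute and a tool call to move; the robot and the scene stay as the last step left them, time stands still between calls to the robot, and variables do not carry over. Pictures are saved under pics/ and viewed, and the job is handed in when it is done.

Besides the shell and the picture viewer there is one more tool, called after "Call:" in YAML: its name, and indented under it one key for each argument. arm_command: Moves the arm, as the interface text tells. Its arguments: {"type":"object","properties":{"series":{"type":"array","items":{"type":"array","items":{"type":"array","items":{"type":"number","minimum":-1,"maximum":1}}}},"gripper":{"type":"number"},"newtons":{"type":"number"}},"required":["series"]}

```bash
ls; mkdir -p pics; cat > h.py <<'E'
import numpy as np, cv2
from plant import env, viewer
def px2w(p,u,v,z=None):
    K=p["K"];T=p["world_from_camera"]
    d=p["depth"][int(round(v)),int(round(u))]
    r=np.linalg.inv(K)@[u,v,1]
    if z is None: return (T@np.r_[r*d,1])[:3]
    o=T[:3,3]; w=T[:3,:3]@r
    return o+w*(z-o[2])/w[2]
def cloud(p):
    K=p["K"];T=p["world_from_camera"];d=p["depth"]
    v,u=np.mgrid[:d.shape[0],:d.shape[1]]
    c=np.stack([(u-K[0,2])/K[0,0]*d,(v-K[1,2])/K[1,1]*d,d],-1)
    w=c@T[:3,:3].T+T[:3,3]; w[d==0]=np.nan
    return w
E
python3 - <<'E'
from h import *
print(env.get_state(), env.pinch_z)
for n in ["scene","top"]:
    p=viewer.grab_frame(n); cv2.imwrite(f"pics/{n}0.png",p["frame"])
    print(n,p["world_from_camera"].round(3).tolist(),p["K"].round(1).tolist())
    for q in ["gearhead","bush","stand","stem","coupling","plain_ring","wrench","hammer","screwdriver","socket","stem_head","bush_top"]:
        try: print(q,[(np.round(r["location"],3).tolist(),round(r["confidence"],2)) for r in viewer.find_in(q,p)[:2]])
        except Exception as e: print(q,e)
E
```

```text
pics
{'time': 0.0, 'joints': array([-8.46247842e+01,  1.96354815e+01,  8.73784403e+01,  6.82612013e-04,
        7.30743440e+01, -8.36524724e+00]), 'joint_vel': array([-0.10795551, -0.01949784, -0.02634188, -0.08307832, -0.03436707,
        0.02699324]), 'joint_efforts': array([ 2.40490772e-03, -4.31228650e+01, -2.44224858e+01,  7.18606822e-02,
        5.59013046e-02, -1.27049298e-04]), 'ee_pos': array([ 0.12468182, -0.50950887,  0.19824628]), 'orientation': array([[ 2.37520728e-01, -9.71382461e-01, -1.32965426e-04],
       [-9.71381277e-01, -2.37520649e-01,  1.53482147e-03],
       [-1.52248069e-03, -2.35391788e-04, -9.99998813e-01]]), 'wrist_force': array([-0.166087  , -0.27604266,  0.01188369]), 'wrist_torque': array([-0.03336325,  0.00897741, -0.03767817]), 'opening': 0.09151573665476154} 0.0188
scene [[-0.573, 0.632, -0.522, 1.076], [0.819, 0.441, -0.366, 0.35], [-0.001, -0.637, -0.771, 0.857], [0.0, 0.0, 0.0, 1.0]] [[518.8, 0.0, 283.2], [0.0, 518.8, 204.7], [0.0, 0.0, 1.0]]
gearhead [([0.637, 0.026, 0.06], 0.86)]
bush []
stand [([0.507, 0.336, 0.071], 0.88), ([0.428, 0.015, 0.00
[... 501 characters left out ...]
28], [-1.0, -0.004, -0.014, 0.013], [0.014, -0.114, -0.993, 1.059], [0.0, 0.0, 0.0, 1.0]] [[421.7, 0.0, 284.6], [0.0, 421.7, 215.2], [0.0, 0.0, 1.0]]
gearhead [([0.611, 0.007, 0.065], 0.94), ([0.474, 0.326, 0.082], 0.63)]
bush [([0.554, -0.28, 0.023], 0.81), ([0.476, 0.325, 0.082], 0.69)]
stand [([0.475, 0.324, 0.071], 0.81), ([0.611, 0.011, 0.065], 0.63)]
stem [([0.472, 0.326, 0.081], 0.64), ([0.552, -0.281, 0.018], 0.48)]
coupling []
plain_ring [([0.423, -0.132, 0.007], 0.61)]
wrench []
hammer [([0.677, -0.244, 0.021], 0.81), ([0.472, 0.324, 0.083], 0.28)]
screwdriver [([0.684, 0.216, 0.02], 0.92)]
socket []
stem_head [([0.475, 0.323, 0.081], 0.62)]
bush_top [([0.552, -0.28, 0.017], 0.58)]
```

View pics/scene0.png

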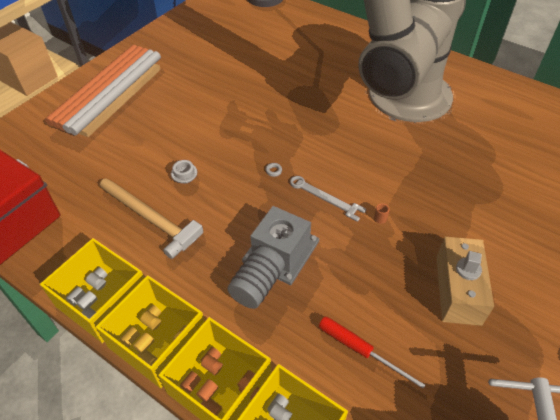

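View pics/top0.png

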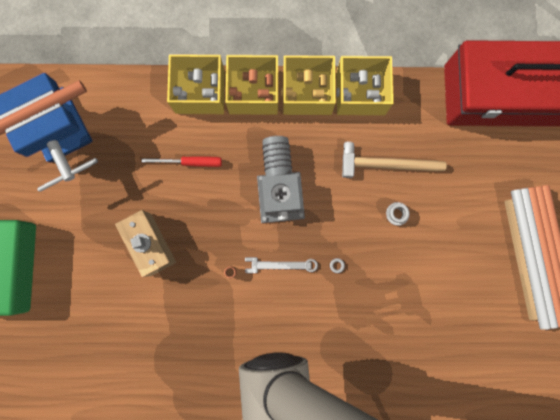

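The scene camera shows the bush at (184,171), the gear head pocket at (282,232) and the stem at (470,262). The top camera shows them at (397,213), (280,193) and (140,242).

```bash
python3 - <<'E'
from h import *
for n in ["scene","top"]:
    p=viewer.grab_frame(n); w=cloud(p); np.savez(f"{n}.npz",w=w,f=p["frame"],K=p["K"],T=p["world_from_camera"])
    def sel(c,r,z0,z1):
        m=(np.hypot(w[...,0]-c[0],w[...,1]-c[1])<r)&(w[...,2]>z0)&(w[...,2]<z1); return m
    def rect(m):
        q=w[m][:,:2].astype(np.float32); r=cv2.minAreaRect(q*1000); return len(q),np.round(r[0],1),np.round(r[1],1),round(r[2],1)
    for nm,c,r,z0,z1 in [("bushtop",(.555,-.28),.05,.029,.038),("bushflange",(.555,-.28),.05,.013,.021),("ghtop",(.6,.01),.062,.0715,.079),("ghfloor",(.6,.01),.03,.055,.066),("standtop",(.475,.325),.1,.066,.074),("head",(.475,.325),.04,.106,.118)]:
        m=sel(c,r,z0,z1)
        if m.sum()>3: print(n,nm,rect(m),"zmed",np.median(w[m][:,2]).round(4),"mean",w[m].mean(0).round(4))
    for nm,c in [("bush",(.555,-.28)),("gh",(.6,.01)),("stand",(.475,.325))]:
        m=sel(c,.05,-.1,.3); vv,uu=np.where(m)
        a=p["frame"][vv.min()-5:vv.max()+5,uu.min()-5:uu.max()+5]; s=560//max(a.shape[:2])
        print(nm,uu.min()-5,vv.min()-5,s); cv2.imwrite(f"pics/{n}_{nm}.png",cv2.resize(a,None,fx=s,fy=s,interpolation=2))
E
cd pics; python3 -c "
import cv2,numpy as np
ims=[cv2.resize(cv2.imread(f'{c}_{n}.png'),(265,265)) for c in ('scene','top') for n in ('bush','gh','stand')]
cv2.imwrite('m1.png',np.vstack([np.hstack(ims[:3]),np.hstack(ims[3:])]))"
```

```text
scene bushtop (162, array([ 557.4, -282.6]), array([47., 44.]), 31.8) zmed 0.0323 mean [ 0.5568 -0.2825  0.0326]
scene bushflange (174, array([ 560.7, -280.2]), array([49.1, 57.4]), 32.4) zmed 0.0168 mean [ 0.562  -0.2774  0.0167]
scene ghtop (1304, array([597. ,   8.2]), array([87.5, 85.5]), 5.5) zmed 0.0749 mean [0.5992 0.0095 0.0749]
scene ghfloor (229, array([592.6,   5.3]), array([35.9, 42.3]), 27.4) zmed 0.0608 mean [0.5901 0.0031 0.0607]
scene standtop (2158, array([477.6, 332.1]), array([142.5,  71.8]), 28.6) zmed 0.0697 mean [0.4851 0.3345 0.0698]
scene head (156, array([479.4, 332.3]), array([26.2, 22.1]), 13.3) zmed 0.1111 mean [0.4794 0.3322 0.111 ]
bush 159 155 10
gh 250 204 7
stand 423 238 7
top bushtop (142, array([ 553., -283.]), array([43.9, 44. ]), 26.4) zmed 0.0325 mean [ 0.5529 -0.2826  0.0324]
top bushflange (132, array([ 552.9, -283. ]), array([55.9, 55.2]), 59.1) zmed 0.0168 mean [ 0.5503 -0.2763  0.0167]
top ghtop (944, array([605.3,  10.7]), array([105.2,  83.8]), 5.8) zmed 0.075 mean [0.5951 0.0098 0.0749]
top ghfloor (188, array([596.1,   9.3]), array([42.9, 40.9]), 0.4) zmed 0.0609 mean [0.5975 0.0093 0.0607]
top standtop (1495, array([475.5, 333.3]), array([140.2,  71. ]), 28.7) zmed 0.0699 mean [0.4752 0.3324 0.0699]
top head (104, array([475.5, 332.7]), array([21.6, 23.1]), 15.7) zmed 0.1113 mean [0.4756 0.3323 0.1115]
bush 370 190 11
gh 256 166 10
stand 119 217 9
```

View pics/m1.png

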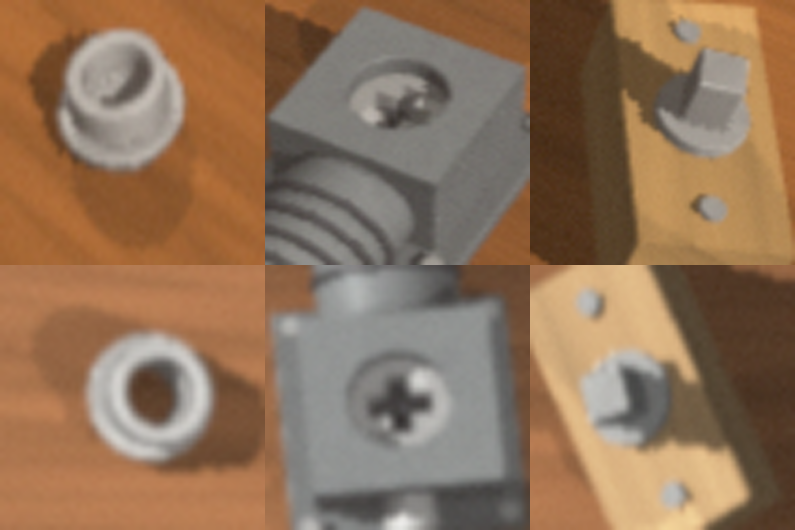

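```bash
cat >> h.py <<'E'
from scipy.optimize import least_squares
def to_plane(K,T,uv,z):
    r=np.c_[uv,np.ones(len(uv))]@np.linalg.inv(K).T@T[:3,:3].T; o=T[:3,3]
    return (o+r*((z-o[2])/r[:,2])[:,None])[:,:2]
def circ(xy):
    f=lambda q:np.hypot(xy[:,0]-q[0],xy[:,1]-q[1])-q[2]
    s=least_squares(f,[*xy.mean(0),.02],loss="soft_l1",f_scale=.001); return s.x,np.std(f(s.x))
E
python3 - <<'E'
from h import *
for n in ["scene","top"]:
    d=np.load(n+".npz"); w,f,K,T=d["w"],d["f"],d["K"],d["T"]
    z=w[...,2]
    def contours(c,r,z0,z1,mode,zp):
        m=((np.hypot(w[...,0]-c[0],w[...,1]-c[1])<r)&(z>z0)&(z<z1)).astype(np.uint8)
        cs,h=cv2.findContours(m,mode,cv2.CHAIN_APPROX_NONE)
        return [(to_plane(K,T,k[:,0].astype(float),zp),h[0][i][3]) for i,k in enumerate(cs) if len(k)>12]
    for nm,a in [("gh",((.6,.01),.06,.0715,.079,cv2.RETR_CCOMP,.075)),("bush",((.555,-.283),.03,.027,.038,cv2.RETR_CCOMP,.033)),("shoulder",((.477,.332),.03,.066,.125,cv2.RETR_CCOMP,.078))]:
        for xy,par in contours(*a):
            print(n,nm,"hole" if par>=0 else "outer",len(xy),[np.round(v*1000,1) for v in circ(xy)])
    # head rectangle, subpixel contour
    for zz in (.106,):
        for xy,par in contours((.477,.332),.03,zz,.12,cv2.RETR_EXTERNAL,.112):
            r=cv2.minAreaRect((xy*1000).astype(np.float32)); print(n,"head",np.round(r[0],1),np.round(r[1],1),r[2])
    for xy,par in contours((.6,.01),.1,.0715,.079,cv2.RETR_EXTERNAL,.075):
        r=cv2.minAreaRect((xy*1000).astype(np.float32)); print(n,"ghrect",np.round(r[0],1),np.round(r[1],1),r[2])
E
```

```text
scene gh outer 141 [array([598.5,   9.1,  46.9]), np.float64(5.2)]
scene gh hole 63 [array([598.6,   9.4,  22.8]), np.float64(1.0)]
scene bush outer 56 [array([ 557.7, -282.2,   23. ]), np.float64(1.3)]
scene bush hole 37 [array([ 557.8, -282.1,   15. ]), np.float64(1.3)]
scene shoulder outer 101 [array([481.7, 332.1,  29.9]), np.float64(4.3)]
scene head [480.5 332.2] [24.8 22.7] 16.938125610351562
scene ghrect [598.7   9.3] [87.3 85.4] 5.587162971496582
top gh outer 134 [array([595.4,   9.9,  45.5]), np.float64(4.9)]
top gh hole 56 [array([595. ,   9.5,  23.3]), np.float64(0.7)]
top bush outer 52 [array([ 552.9, -282.2,   22. ]), np.float64(0.7)]
top bush hole 38 [array([ 553.4, -281.9,   16.6]), np.float64(0.8)]
top shoulder outer 75 [array([476.6, 329.4,  28.8]), np.float64(1.0)]
top head [475.4 332.2] [22. 23.] 16.18294906616211
top ghrect [594.8   9.6] [84.4 83.7] 5.592897891998291
```

```bash
cat >> h.py <<'E'
def plan(p,R,tp,tyaw,N,dec=3,ease=False):
    """rows from pose (p,R) to target pos tp and tool-x yaw tyaw (deg); rounding error carried on"""
    p=np.array(p,float).copy(); R=np.array(R,float)
    yaw=np.degrees(np.arctan2(R[1,0],R[0,0])); dy=(tyaw-yaw+180)%360-180
    p0=p.copy(); rows=[]; rem=0; ycur=0
    from scipy.spatial.transform import Rotation as Ro
    for k in range(1,N+1):
        s=k/N
        if ease: s=1-(1-s)**1.6 if ease!=2 else s*s*(3-2*s)
        t=p0+(np.array(tp)-p0)*s
        d=np.round(R.T@(t-p)/.5,dec); r=np.round(-np.radians(dy*s-ycur)/1.5,dec)
        p=p+R@(d*.5); R=R@Ro.from_rotvec([0,0,r*1.5]).as_matrix(); ycur-=np.degrees(r*1.5)
        rows.append([float(x)+0 for x in [*d,r]])
    for i in range(0,N,10): print("[["+", ".join(str(x) for x in rows[i:i+10])+"]]")
    a=np.array(rows); print("max step mm",np.linalg.norm(a[:,:3],axis=1).max()*500,"deg",np.abs(np.degrees(a[:,3]*1.5)).max(),"end",p.round(4),np.degrees(np.arctan2(R[1,0],R[0,0])).round(1))
def st():
    s=env.get_state(); return s["ee_pos"],s["orientation"]
E
python3 -c "
from h import *
plan(*st(),[.5554,-.2822,.10],5.6,20)"
```

```text
[[[-0.012, -0.047, 0.01, -0.048], [-0.008, -0.048, 0.01, -0.047], [-0.005, -0.049, 0.01, -0.048], [-0.002, -0.048, 0.01, -0.047], [0.002, -0.049, 0.009, -0.048], [0.005, -0.049, 0.01, -0.048], [0.009, -0.047, 0.01, -0.047], [0.012, -0.048, 0.01, -0.048], [0.016, -0.046, 0.01, -0.048], [0.019, -0.045, 0.01, -0.047]]]
[[[0.022, -0.043, 0.01, -0.048], [0.025, -0.042, 0.01, -0.047], [0.027, -0.04, 0.01, -0.048], [0.031, -0.038, 0.01, -0.048], [0.034, -0.035, 0.009, -0.047], [0.035, -0.033, 0.01, -0.048], [0.038, -0.031, 0.01, -0.048], [0.041, -0.027, 0.01, -0.047], [0.042, -0.025, 0.01, -0.048], [0.043, -0.022, 0.01, -0.047]]]
max step mm 25.238858928247925 deg 4.1252961249419275 end [ 0.5553 -0.2821  0.0999] 5.6
```

Call:
arm_command:
  series:
    - [[-0.012,-0.047,0.01,-0.048],[-0.008,-0.048,0.01,-0.047],[-0.005,-0.049,0.01,-0.048],[-0.002,-0.048,0.01,-0.047],[0.002,-0.049,0.009,-0.048],[0.005,-0.049,0.01,-0.048],[0.009,-0.047,0.01,-0.047],[0.012,-0.048,0.01,-0.048],[0.016,-0.046,0.01,-0.048],[0.019,-0.045,0.01,-0.047]]
  gripper: 1
  newtons: 40

```text
time: 2.23
ee_pos: [0.3413, -0.3955, 0.1493]
orientation: [[0.818, -0.576, 0.0], [-0.576, -0.818, -0.0], [0.0, 0.0, -1.0]]
wrist_force: [-0.2, -0.7, -0.5]
opening: 0.0919
```

Call:
arm_command:
  series:
    - [[0.022,-0.043,0.01,-0.048],[0.025,-0.042,0.01,-0.047],[0.027,-0.04,0.01,-0.048],[0.031,-0.038,0.01,-0.048],[0.034,-0.035,0.009,-0.047],[0.035,-0.033,0.01,-0.048],[0.038,-0.031,0.01,-0.048],[0.041,-0.027,0.01,-0.047],[0.042,-0.025,0.01,-0.048],[0.043,-0.022,0.01,-0.047]]

```text
time: 3.07
ee_pos: [0.5564, -0.2815, 0.0996]
orientation: [[0.995, 0.1, 0.0], [0.1, -0.995, -0.0], [-0.0, 0.0, -1.0]]
wrist_force: [-0.6, -0.3, 1.1]
opening: 0.0918
```

```bash
python3 -c "
from h import *
s=env.get_state(); print(s['ee_pos'],s['joints'].round(1),s['joint_vel'].round(1),s['wrist_force'])
plan(*st(),[.5554,-.2822,.021],5.6,10,ease=1)"
```

```text
[ 0.55637173 -0.28146131  0.09958996] [-33.9  34.8  78.6  -0.   66.6 -39.6] [ 24.1  19.3 -25.5  -0.2   6.1 -23.9] [-0.63457633 -0.27579089  1.07870317]
[[[0.0, 0.0, 0.024, 0.0], [-0.001, 0.0, 0.023, 0.001], [0.0, 0.001, 0.021, 0.0], [0.0, 0.0, 0.02, 0.0], [0.0, 0.0, 0.017, 0.0], [-0.001, 0.0, 0.016, 0.0], [0.0, 0.0, 0.013, 0.001], [0.0, 0.0, 0.011, 0.0], [0.0, 0.0, 0.008, 0.0], [0.0, 0.0, 0.004, 0.0]]]
max step mm 12.0 deg 0.08594366926962349 end [ 0.5554 -0.2821  0.0211] 5.6
```

Call:
arm_command:
  series:
    - [[0,0,0.024,0],[0,0,0.023,0],[0,0,0.021,0],[0,0,0.02,0],[0,0,0.018,0],[0,0,0.016,0],[0,0,0.013,0],[0,0,0.011,0],[0,0,0.008,0],[0,0,0.003,0]]

```text
time: 3.9
ee_pos: [0.5551, -0.2821, 0.0209]
orientation: [[0.995, 0.097, -0.0], [0.097, -0.995, 0.0], [-0.0, -0.0, -1.0]]
wrist_force: [0.7, -0.2, 0.3]
opening: 0.0919
```

```bash
python3 -c "
from h import *
s=env.get_state(); print(s['ee_pos'],s['joint_vel'].round(1),s['wrist_force'])
p=viewer.grab_frame('top'); cv2.imwrite('pics/top1.png',cv2.resize(p['frame'][130:290,310:490],None,fx=4,fy=4))
p=viewer.grab_frame('scene'); cv2.imwrite('pics/sc1.png',cv2.resize(p['frame'][80:260,80:300],None,fx=3,fy=3))
print(env.get_state()['ee_pos'])"
```

```text
[ 0.55506063 -0.28213314  0.02085059] [ 0.1  0.7  0.3 -0.  -1.5 -0. ] [ 0.73576152 -0.23978776  0.33510852]
[ 0.55527114 -0.28217     0.02131852]
```

View pics/sc1.png

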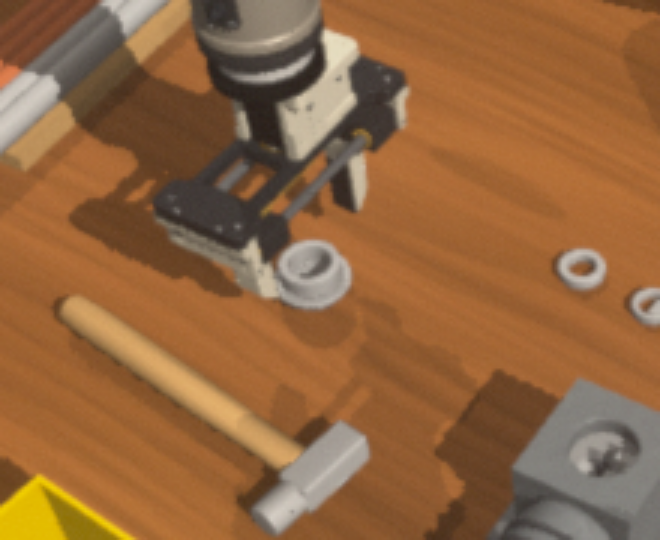

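```bash
python3 -c "
from h import *
for n in ['scene','top']:
    p=viewer.grab_frame(n); w=cloud(p)
    for z0,z1 in [(.022,.03),(.03,.04),(.04,.055)]:
        m=(np.hypot(w[...,0]-.555,w[...,1]+.282)<.09)&(w[...,2]>z0)&(w[...,2]<z1)
        q=(w[m]-[.5553,-.2822,0])*1000; R=st()[1][:2,:2]; l=q[:,:2]@R
        for s in (l[:,0]>35,l[:,0]<-35, np.abs(l[:,0])<=30): 
            if s.sum(): print(n,z0,s.sum(),l[s].min(0).round(1),l[s].max(0).round(1))
"
```

```text
scene 0.022 96 [-22.  -23.1] [24.7 24.1]
scene 0.03 144 [-22.  -20.8] [24.7 25.1]
scene 0.04 3 [ 49.2 -10.9] [53.1 -9.5]
scene 0.04 19 [-53.8 -10.7] [-43.2   8.7]
top 0.022 19 [-20.3 -27.1] [18.9  8.7]
top 0.03 53 [-21.3 -21.7] [19.4  7.4]
top 0.04 1 [ 47.7 -11.5] [ 47.7 -11.5]
```

View pics/top1.png

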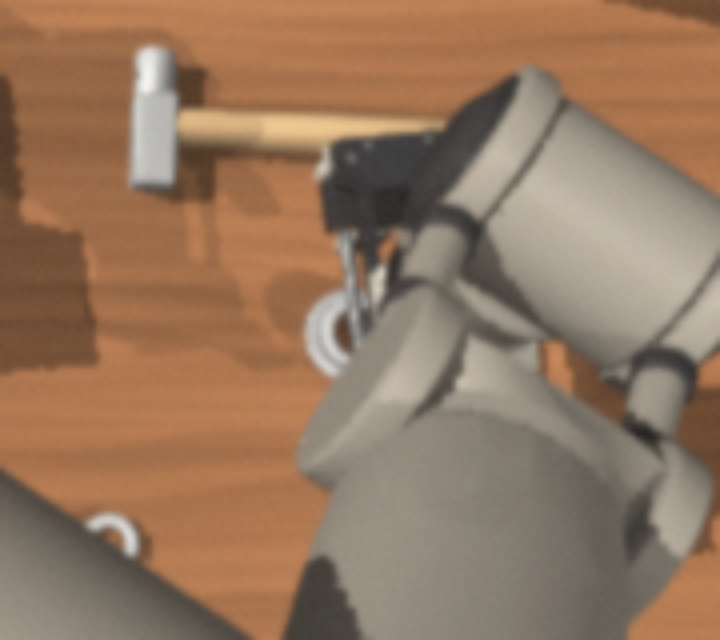

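```bash
python3 -c "
from h import *
p=viewer.grab_frame('scene'); w=cloud(p)
R=st()[1][:2,:2]
a=p['frame'][150:190,150:210]; cv2.imwrite('pics/c2.png',cv2.resize(a,None,fx=12,fy=12,interpolation=0))
for v in range(164,184,2):
    print(v,[tuple((np.r_[(w[v,u,:2]-[.5553,-.2822])@R,w[v,u,2]]*1000).round().astype(int).tolist()) for u in range(160,180,3)])
"
```

```text
164 [(94, -34, 144), (89, -37, 141), (82, -37, 135), (74, -37, 127), (-18, 52, 0), (3, 21, 34), (-2, 17, 32)]
166 [(90, -28, 131), (88, -34, 132), (83, -37, 130), (75, -36, 121), (-11, 47, 1), (7, 18, 33), (-2, 19, 24)]
168 [(89, -25, 123), (90, -35, 129), (83, -35, 123), (52, -10, 81), (-7, 44, 1), (12, 14, 33), (-1, 18, 19)]
170 [(87, -22, 114), (89, -33, 122), (85, -36, 120), (53, -10, 76), (7, 30, 14), (17, 11, 33), (1, 18, 15)]
172 [(66, 4, 75), (65, -4, 79), (63, -10, 80), (56, -11, 74), (15, 23, 19), (21, 8, 32), (18, 2, 33)]
174 [(66, 6, 68), (63, -1, 69), (64, -10, 75), (58, -12, 70), (20, 20, 18), (22, 9, 25), (22, -1, 31)]
176 [(27, 51, 2), (64, 0, 63), (63, -8, 67), (59, -12, 65), (48, -9, 54), (20, 12, 15), (22, 0, 24)]
178 [(30, 49, -1), (27, 43, 0), (24, 37, 0), (60, -12, 60), (52, -11, 52), (26, 7, 18), (22, 2, 16)]
180 [(36, 45, 0), (31, 40, -1), (30, 32, 1), (25, 28, -1), (22, 22, -1), (29, 5, 15), (26, -1, 15)]
182 [(41, 40, 1), (37, 35, 0), (35, 29, 1), (30, 24, -1), (27, 18, -1), (25, 11, 1), (20, 7, -1)]
```

View pics/c2.png

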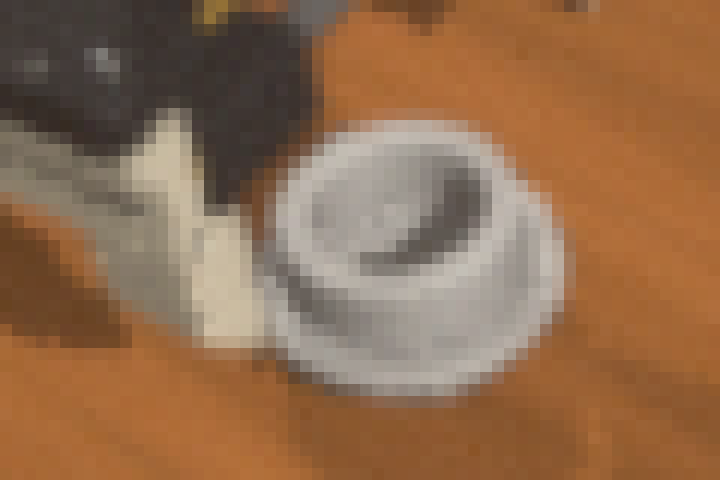

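Call:
arm_command:
  series:
    - [[0,0,0,0],[0,0,0,0],[0,0,0,0],[0,0,0,0],[0,0,0,0],[0,0,0,0],[0,0,0,0],[0,0,0,0],[0,0,0,0],[0,0,0,0]]
  gripper: -1
  newtons: 15

```text
time: 4.98
ee_pos: [0.5553, -0.2821, 0.0214]
orientation: [[0.995, 0.097, -0.0], [0.097, -0.995, -0.0], [-0.0, 0.0, -1.0]]
wrist_force: [0.1, 0.2, -0.7]
opening: 0.0298
```

```bash
python3 -c "
from h import *
p=viewer.grab_frame('scene'); w=cloud(p)
R=st()[1][:2,:2]
s=env.get_state(); print(s['ee_pos'],s['opening'],s['wrist_force'])
a=p['frame'][140:190,140:210]; cv2.imwrite('pics/c3.png',cv2.resize(a,None,fx=11,fy=11,interpolation=0))
for v in range(164,184,2):
    print(v,[tuple((np.r_[(w[v,u,:2]-[.5553,-.2822])@R,w[v,u,2]]*1000).round().astype(int).tolist()) for u in range(166,184,3)])
"
```

```text
[ 0.55527822 -0.28215483  0.02140285] 0.025794904408527216 [-0.23828225 -0.97585383  0.22992216]
164 [(82, -37, 134), (32, 9, 66), (36, -4, 76), (33, -10, 77), (25, -11, 70), (-8, 14, 28)]
166 [(83, -36, 129), (-10, 55, -2), (32, 1, 64), (33, -9, 70), (26, -11, 65), (16, -9, 54)]
168 [(85, -37, 126), (-5, 51, -2), (-8, 44, -1), (32, -6, 61), (27, -10, 59), (19, -11, 52)]
170 [(86, -37, 121), (1, 47, -1), (9, 28, 17), (16, 11, 32), (0, 19, 14), (-5, 15, 10)]
172 [(9, 49, -1), (7, 42, 1), (14, 24, 17), (22, 7, 33), (18, 2, 32), (15, -4, 32)]
174 [(14, 45, 0), (10, 39, -1), (20, 20, 18), (21, 9, 25), (21, 1, 29), (19, -7, 32)]
176 [(18, 42, -2), (15, 36, -1), (25, 16, 18), (20, 12, 16), (22, 0, 24), (19, -6, 25)]
178 [(25, 37, 0), (21, 31, 0), (18, 25, 0), (25, 8, 16), (23, 1, 18), (21, -6, 20)]
180 [(30, 32, 2), (27, 26, 2), (23, 21, 1), (29, 5, 15), (29, -3, 19), (25, -8, 18)]
182 [(34, 29, 1), (33, 21, 4), (27, 19, -1), (24, 12, 1), (22, 5, 2), (25, -7, 11)]
```

View pics/c3.png

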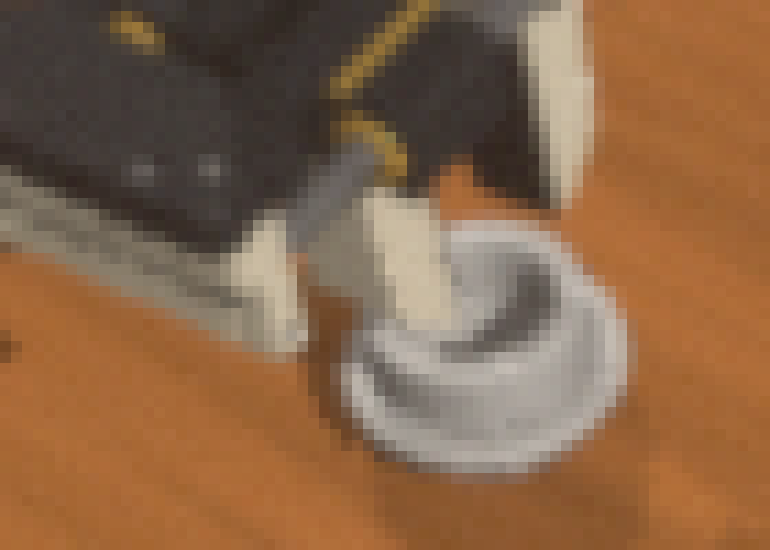

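```bash
python3 -c "
from h import *
p=viewer.grab_frame('scene'); w=cloud(p)
R=st()[1][:2,:2]; l=(w[...,:2]-[.5553,-.2822])@R; z=w[...,2]
op=env.get_state()['opening']; print(op)
for sx in (1,-1):
    m=(np.abs(l[...,1])<.014)&(sx*l[...,0]>.0)&(sx*l[...,0]<.05)&(z>.037)&(z<.09)
    for u in np.unique(np.where(m)[1]): 
        v=np.where(m[:,u])[0].max(); print(sx,u,v,(l[v,u]*1000).round(),(z[v,u]*1000).round(), (z[v+1,u]*1000).round())
"
```

```text
0.022036830041670185
1 168 162 [33.  8.] 74.0 -0.0
1 169 164 [30. 10.] 64.0 1.0
1 170 165 [33.  5.] 66.0 0.0
1 171 165 [32.  3.] 66.0 0.0
1 172 166 [32.  1.] 63.0 -2.0
1 173 166 [30.  1.] 62.0 30.0
1 174 166 [30. -3.] 65.0 33.0
1 175 167 [32. -8.] 66.0 29.0
1 176 167 [30. -8.] 64.0 26.0
1 177 168 [29. -9.] 60.0 20.0
1 178 168 [26. -9.] 58.0 14.0
1 179 168 [ 25. -11.] 58.0 14.0
1 180 168 [ 22. -11.] 55.0 14.0
1 181 168 [ 18. -10.] 51.0 12.0
-1 182 156 [-13.  11.] 50.0 1.0
-1 183 157 [-11.   7.] 50.0 0.0
-1 184 157 [-13.   5.] 50.0 -2.0
-1 185 157 [-12.   2.] 52.0 -2.0
-1 186 158 [-12.  -1.] 50.0 1.0
-1 187 158 [-13.  -3.] 50.0 3.0
-1 188 159 [-12.  -6.] 50.0 30.0
-1 189 159 [-12.  -9.] 51.0 2.0
-1 190 159 [-14. -10.] 50.0 6.0
-1 191 164 [-12. -12.] 37.0 34.0
-1 192 155 [-21. -11.] 56.0 -1.0
-1 193 152 [-26. -11.] 61.0 0.0
```

The fingers closed above the bush. In the picture the fingertips are at z≈0.050, although the reported TCP z is 0.021. The real tips are therefore about 28.5 mm short of the reported TCP. I'll reopen the gripper, go lower and check with the camera.

Call:
arm_command:
  series:
    - [[0,0,0,0],[0,0,0,0],[0,0,0,0],[0,0,0,0],[0,0,0,0],[0,0,0,0],[0,0,0,0],[0,0,0,0],[0,0,0,0],[0,0,0,0]]
  gripper: 1

```text
time: 5.92
ee_pos: [0.5553, -0.2821, 0.0214]
orientation: [[0.995, 0.097, -0.0], [0.097, -0.995, -0.0], [-0.0, 0.0, -1.0]]
wrist_force: [0.4, 0.1, -0.5]
opening: 0.0839
```

Call:
arm_command:
  series:
    - [[0,0,0,0],[0,0,0.01,0],[0,0,0.01,0],[0,0,0.01,0],[0,0,0.01,0],[0,0,0.008,0],[0,0,0.006,0],[0,0,0.003,0],[0,0,0,0],[0,0,0,0]]

```text
time: 6.75
ee_pos: [0.5553, -0.2822, -0.0071]
orientation: [[0.995, 0.097, 0.0], [0.097, -0.995, -0.0], [0.0, 0.0, -1.0]]
wrist_force: [-0.4, -0.4, 0.4]
opening: 0.0916
```

```bash
cat >> h.py <<'E'
def tips(zlo,zhi=.4,n='scene',r=.06):
    p=viewer.grab_frame(n); w=cloud(p); s=env.get_state(); R=s['orientation'][:2,:2]; l=(w[...,:2]-s['ee_pos'][:2])@R; z=w[...,2]
    print('ee',s['ee_pos'].round(4),'op',s['opening'].round(4),'F',s['wrist_force'].round(1),'t',s['time'])
    for sx in (1,-1):
        m=(np.abs(l[...,1])<.014)&(sx*l[...,0]>.0)&(sx*l[...,0]<r)&(z>zlo)&(z<zhi)
        o=[]
        for u in np.unique(np.where(m)[1]):
            v=np.where(m[:,u])[0].max(); o.append((u,v,*(l[v,u]*1000).round().astype(int).tolist(),int((z[v,u]*1000).round())))
        print(sx,*[tuple(map(int,x)) for x in o])
    return p,w
E
python3 -c "
from h import *
p,w=tips(.015,r=.075)
cv2.imwrite('pics/c4.png',cv2.resize(p['frame'][140:200,140:220],None,fx=9,fy=9,interpolation=0))"
```

```text
Traceback (most recent call last):
  File "h.py", line 42, in tips
    print('ee',s['ee_pos'].round(4),'op',s['opening'].round(4),'F',s['wrist_force'].round(1),'t',s['time'])
                                         ^^^^^^^^^^^^^^^^^^
AttributeError: 'float' object has no attribute 'round'
```

```bash
sed -i "s/s\['opening'\].round(4)/round(s['opening'],4)/" h.py
python3 -c "
from h import *
p,w=tips(.012,r=.075)
cv2.imwrite('pics/c4.png',cv2.resize(p['frame'][140:200,140:220],None,fx=9,fy=9,interpolation=0))"
```

```text
ee [ 0.5555 -0.2823 -0.0068] op 0.0919 F [-0.6  0.5 -0.5] t 6.85
1 (134, 53, 45, 12, 345) (135, 63, 66, -7, 345) (136, 67, 70, -11, 341) (137, 70, 72, -14, 337) (138, 49, 58, -13, 369) (139, 47, 51, -9, 367) (140, 45, 48, -9, 369) (141, 44, 48, -12, 372) (142, 43, 45, -12, 372) (143, 42, 43, -13, 373) (144, 40, 39, -11, 374) (145, 83, 37, 13, 278) (146, 85, 36, 13, 273) (147, 89, 36, 13, 263) (148, 154, 74, 14, 130) (149, 155, 74, 12, 128) (150, 155, 74, 10, 129) (151, 155, 73, 8, 129) (152, 156, 74, 4, 129) (153, 155, 71, 4, 130) (154, 157, 74, -1, 129) (155, 157, 74, -3, 130) (156, 157, 72, -4, 128) (157, 158, 74, -8, 129) (158, 159, 75, -11, 129) (159, 158, 72, -11, 130) (160, 179, 66, 9, 51) (161, 182, 66, 9, 42) (162, 183, 66, 7, 40) (163, 184, 66, 4, 38) (164, 184, 64, 3, 37) (165, 185, 63, 2, 34) (166, 185, 65, -3, 38) (167, 186, 65, -5, 36) (168, 186, 65, -8, 38) (169, 187, 63, -8, 33) (170, 187, 62, -10, 33) (171, 187, 58, -9, 29) (172, 187, 56, -9, 26) (173, 187, 53, -10, 24) (174, 187, 53, -12, 25) (175, 180, 28, 6, 14) (176, 180, 28, 3, 16) (177, 181, 29, 0, 15) (178, 181
[... 860 characters left out ...]
-11, 358) (175, 27, -41, -10, 354) (176, 28, -62, 7, 336) (177, 14, -64, 1, 364) (178, 11, -69, 2, 367) (179, 10, -71, 0, 369) (180, 9, -71, -2, 371) (181, 7, -68, -7, 378) (182, 166, -9, 13, 20) (183, 168, -9, 12, 15) (184, 167, -11, 10, 17) (185, 168, -12, 9, 13) (186, 167, -14, 7, 16) (187, 167, -17, 6, 14) (188, 168, -15, 2, 14) (189, 168, -16, 0, 15) (190, 167, -14, -5, 22) (191, 166, -10, -13, 33) (192, 165, -13, -13, 33) (193, 165, -19, -11, 27) (194, 171, -15, -14, 13) (195, 168, -21, -13, 16) (196, 157, -45, 1, 23) (197, 158, -43, -4, 24) (198, 158, -44, -6, 25) (199, 159, -45, -7, 21) (200, 159, -48, -8, 19) (201, 158, -49, -10, 22) (202, 155, -53, -11, 29) (203, 152, -59, -11, 33)
```

View pics/c4.png

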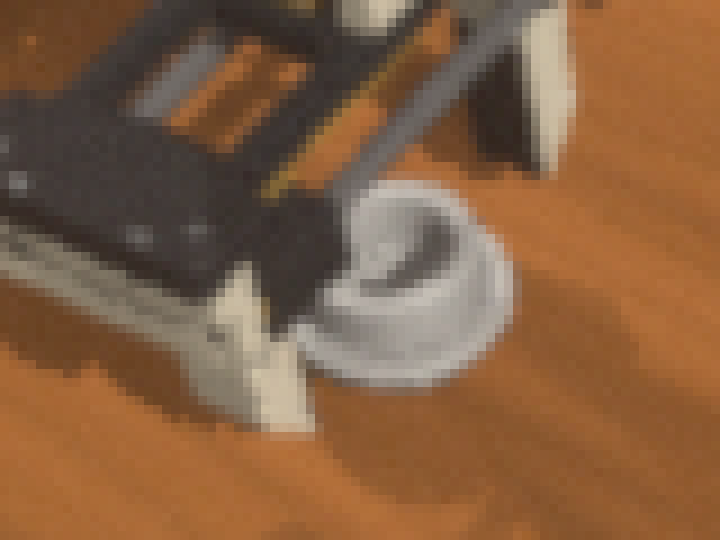

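Call:
arm_command:
  series:
    - [[0,0,0,0],[0,0,0,0],[0,0,0,0],[0,0,0,0],[0,0,0,0],[0,0,0,0],[0,0,0,0],[0,0,0,0],[0,0,0,0],[0,0,0,0]]
  gripper: -1
  newtons: 40

```text
time: 7.68
ee_pos: [0.5552, -0.2822, -0.007]
orientation: [[0.995, 0.097, -0.0], [0.097, -0.995, -0.0], [-0.0, 0.0, -1.0]]
wrist_force: [-0.8, 0.5, 0.2]
opening: 0.0451
```

```bash
python3 -c "
from h import *
s=env.get_state(); print(s['opening'],s['wrist_force'],s['ee_pos'])
p=viewer.grab_frame('scene')
cv2.imwrite('pics/c5.png',cv2.resize(p['frame'][140:200,140:220],None,fx=9,fy=9,interpolation=0))"
```

```text
0.04509560636088347 [-0.79012858  0.54649422  0.21333616] [ 0.55521434 -0.2821616  -0.0070492 ]
```

View pics/c5.png

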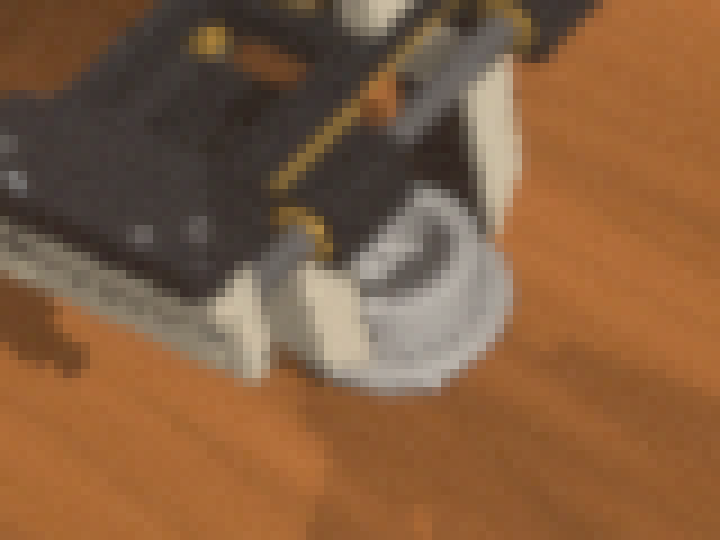

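```bash
python3 -c "
from h import *
p,R=st()
p2=p+[0,0,.11]
plan(p,R,p2,5.6,5)
plan(p2,R,[.5968,.0094,.098],5.6,15,ease=1)
"
```

```text
[[[0.0, 0.0, -0.044, 0.0], [0.0, 0.0, -0.044, 0.0], [0.0, 0.0, -0.044, 0.0], [0.0, 0.0, -0.044, 0.0], [0.0, 0.0, -0.044, 0.0]]]
max step mm 22.0 deg 0.0 end [ 0.5552 -0.2821  0.1029] 5.6
[[[0.015, -0.06, 0.001, 0.0], [0.013, -0.057, 0.001, 0.0], [0.014, -0.055, 0.001, 0.0], [0.012, -0.052, 0.001, 0.0], [0.012, -0.049, 0.001, 0.0], [0.012, -0.047, 0.0, 0.0], [0.01, -0.043, 0.001, 0.0], [0.01, -0.04, 0.001, 0.0], [0.009, -0.037, 0.001, 0.0], [0.008, -0.034, 0.0, 0.0]]]
[[[0.007, -0.029, 0.001, 0.0], [0.007, -0.026, 0.0, 0.0], [0.005, -0.021, 0.0, 0.0], [0.003, -0.015, 0.001, 0.0], [0.002, -0.007, 0.0, 0.0]]]
max step mm 30.92733418838423 deg 0.0 end [0.5967 0.0092 0.0979] 5.6
```

Call:
arm_command:
  series:
    - [[0,0,-0.02,0],[0,0,-0.04,0],[0,0,-0.052,0],[0,0,-0.054,0],[0,0,-0.044,0],[0.015,-0.06,-0.005,0],[0.013,-0.057,-0.001,0],[0.014,-0.055,0.001,0],[0.012,-0.052,0.001,0],[0.012,-0.049,0.001,0]]

```text
time: 8.57
ee_pos: [0.5748, -0.1415, 0.1]
orientation: [[0.995, 0.097, 0.0], [0.097, -0.995, 0.0], [0.0, -0.0, -1.0]]
wrist_force: [0.1, 0.6, -2.4]
opening: 0.0449
```

Call:
arm_command:
  series:
    - [[0.012,-0.047,0.001,0],[0.01,-0.043,0.001,0],[0.01,-0.04,0.001,0],[0.009,-0.037,0.001,0],[0.008,-0.034,0,0],[0.007,-0.029,0.001,0],[0.007,-0.026,0.001,0],[0.005,-0.021,0,0],[0.003,-0.015,0.001,0],[0.002,-0.007,0,0]]

```text
time: 9.4
ee_pos: [0.5967, 0.0102, 0.0959]
orientation: [[0.995, 0.098, -0.0], [0.098, -0.995, 0.0], [-0.0, -0.0, -1.0]]
wrist_force: [-0.1, -0.9, -2.2]
opening: 0.0452
```

```bash
python3 -c "
from h import *
for n in ('scene','top'):
    p=viewer.grab_frame(n); w=cloud(p); np.savez(n+'2.npz',w=w,f=p['frame'],K=p['K'],T=p['world_from_camera'])
    c=(200,160) if n=='scene' else (220,120)
    cv2.imwrite(f'pics/{n}6.png',cv2.resize(p['frame'][c[1]:c[1]+120,c[0]:c[0]+140],None,fx=5,fy=5,interpolation=0))
s=env.get_state(); print(s['ee_pos'],s['opening'],s['wrist_force'],s['joint_vel'].round(1),s['time'])
"
```

```text
[0.59679453 0.00950271 0.09589862] 0.045099776502321394 [ 0.50712602 -0.11031609 -1.49465444] [-1.1 -0.1  0.1 -0.4 -0.  -0.5] 9.5
```

View pics/scene6.png

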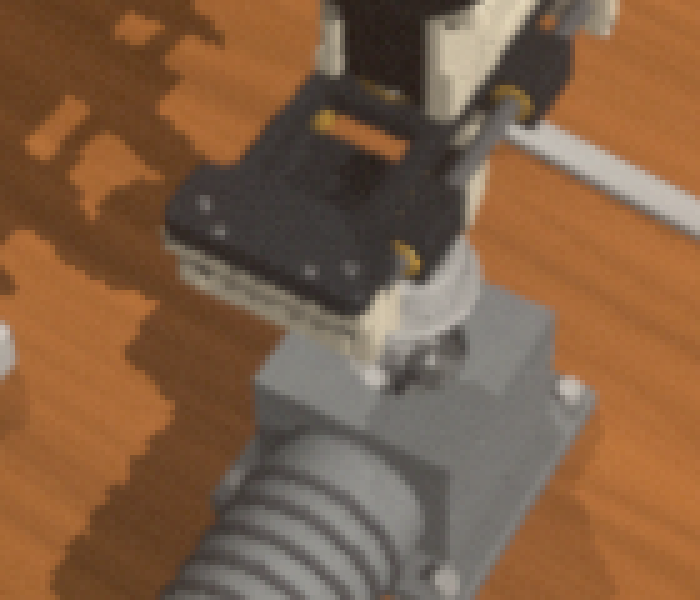

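View pics/top6.png

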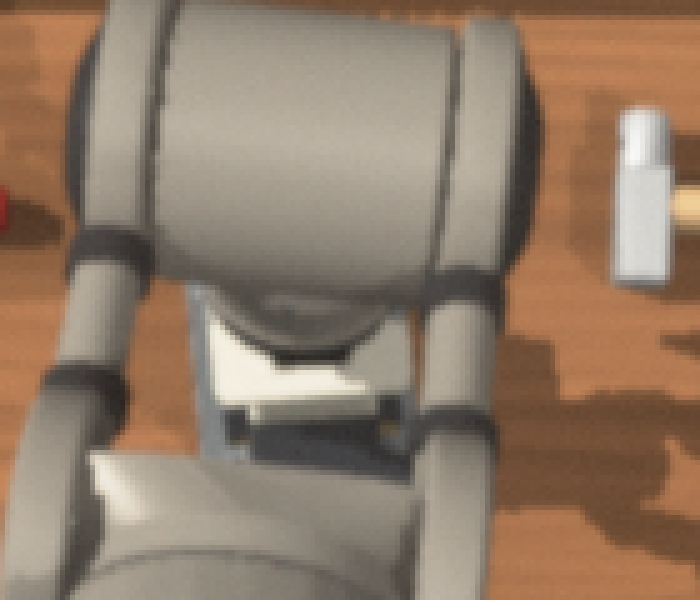

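```bash
python3 -c "
from h import *
d=np.load('scene2.npz'); w=d['w']; e=np.array([.5968,.0095])
for z0,z1 in [(.103,.114),(.114,.1205),(.1205,.137)]:
    m=(np.hypot(w[...,0]-e[0],w[...,1]-e[1])<.034)&(w[...,2]>z0)&(w[...,2]<z1)
    q=w[m]; r=np.hypot(*(q[:,:2]-e).T)
    print(z0,len(q),q.min(0).round(3),q.max(0).round(3))
    # rim points: side walls
    for R,tol in ((.029,.003),(.021,.003),(.023,.003)):
        s=abs(r-R)<tol+.002
        if s.sum()>8:
            f=lambda c:np.hypot(*(q[s][:,:2]-c).T)-R
            o=least_squares(f,e,loss='soft_l1',f_scale=.001); print(R,s.sum(),(o.x*1000).round(1),np.std(f(o.x)).round(4))
"
```

```text
Traceback (most recent call last):
ValueError: zero-size array to reduction operation minimum which has no identity
```

```bash
python3 -c "
from h import *
d=np.load('scene2.npz'); w=d['w']; e=np.array([.5968,.0095])
for v in range(206,238,2):
    print(v,[tuple((w[v,u]*1000).round().astype(int).tolist()) for u in range(274,298,4)])
"
```

```text
206 [(664, 43, 233), (647, 38, 212), (642, 43, 211), (641, 50, 214), (627, 48, 199), (486, -36, 0)]
208 [(667, 45, 233), (664, 50, 232), (647, 46, 213), (642, 51, 211), (629, 50, 197), (488, -34, -3)]
210 [(670, 47, 232), (668, 53, 234), (649, 48, 210), (643, 51, 207), (591, 24, 136), (576, 23, 120)]
212 [(674, 50, 233), (667, 53, 227), (649, 48, 205), (642, 51, 201), (595, 27, 136), (578, 24, 116)]
214 [(678, 53, 234), (668, 54, 224), (648, 47, 200), (642, 51, 196), (598, 29, 135), (585, 29, 121)]
216 [(680, 54, 232), (658, 47, 204), (611, 21, 136), (606, 26, 135), (599, 30, 131), (588, 31, 121)]
218 [(681, 55, 228), (628, 24, 150), (614, 23, 136), (610, 29, 135), (600, 31, 127), (591, 33, 119)]
220 [(680, 55, 223), (629, 25, 147), (615, 24, 131), (609, 28, 128), (599, 30, 119), (595, 36, 118)]
222 [(681, 55, 219), (629, 25, 141), (614, 23, 123), (609, 28, 122), (604, 33, 120), (571, 20, 75)]
224 [(681, 55, 214), (625, 22, 129), (614, 23, 118), (611, 30, 120), (608, 36, 121), (573, 22, 73)]
226 [(681, 55, 208), (622, 20, 118), (621, 28, 123), (615, 32, 120), (574, 13, 62), (577, 25, 74)]
228 [(681, 55, 204), (592, -2, 62), (582, 0, 54), (581, 9, 60), (577, 16, 60), (583, 29, 77)]
230 [(681, 55, 198), (593, -1, 58), (584, 2, 51), (582, 10, 55), (582, 19, 62), (586, 31, 76)]
232 [(681, 54, 191), (594, -1, 53), (585, 3, 46), (590, 15, 61), (587, 23, 64), (590, 33, 75)]
234 [(606, -1, 60), (592, -2, 44), (595, 9, 55), (592, 16, 58), (589, 23, 60), (594, 36, 75)]
236 [(611, 2, 61), (593, -2, 38), (602, 14, 61), (592, 16, 51), (602, 33, 76), (596, 38, 73)]
```

Call:
arm_command:
  series:
    - [[0,0,0.012,0],[0,0,0.012,0],[0,0,0.012,0],[0,0,0.008,0],[0,0,0.006,0],[0,0,0.004,0],[0,0,0.004,0],[0,0,0.003,0],[0,0,0.003,0],[0,0,0.002,0]]

```text
time: 10.33
ee_pos: [0.5967, 0.0094, 0.0631]
orientation: [[0.995, 0.097, 0.0], [0.097, -0.995, 0.0], [0.0, -0.0, -1.0]]
wrist_force: [-1.4, -0.1, -1.1]
opening: 0.0448
```

Call:
arm_command:
  series:
    - [[0,0,0.003,0],[0,0,0.003,0],[0,0,0.002,0],[0,0,0.002,0],[0,0,0.002,0],[0,0,0.002,0],[0,0,0.001,0],[0,0,0.001,0],[0,0,0,0],[0,0,0,0]]

```text
time: 11.17
ee_pos: [0.5966, 0.0095, 0.056]
orientation: [[0.995, 0.097, 0.0], [0.097, -0.995, 0.0], [0.0, -0.0, -1.0]]
wrist_force: [-4.7, 2.7, 6.4]
opening: 0.0448
```

Call:
arm_command:
  series:
    - [[0,0,0,0],[0,0,0,0],[0,0,0,0],[0,0,0,0],[0,0,0,0],[0,0,0,0],[0,0,-0.02,0],[0,0,-0.04,0],[0,0,-0.06,0],[0,0,-0.06,0]]
  gripper: 1

```text
time: 12.0
ee_pos: [0.5963, 0.0093, 0.146]
orientation: [[0.995, 0.097, -0.001], [0.097, -0.995, 0.0], [-0.001, -0.0, -1.0]]
wrist_force: [0.4, 0.3, 0.7]
opening: 0.0921
```

```bash
python3 -c "
from h import *
p=viewer.grab_frame('scene'); w=cloud(p); K=p['K'];T=p['world_from_camera']
s=env.get_state(); print(s['ee_pos'],s['joints'].round(1),s['opening'],s['wrist_force'],s['time'])
cv2.imwrite('pics/s7.png',cv2.resize(p['frame'][160:280,200:340],None,fx=5,fy=5,interpolation=0))
z=w[...,2]
m=(np.hypot(w[...,0]-.598,w[...,1]-.0094)<.035)
for z0,z1,zp in [(.091,.101,.096),(.0785,.084,.08)]:
    a=(m&(z>z0)&(z<z1)); print(a.sum(),np.median(z[a]).round(4))
    vv,uu=np.where(a); c=cv2.findContours(a.astype(np.uint8),cv2.RETR_EXTERNAL,cv2.CHAIN_APPROX_NONE)[0]
    c=max(c,key=len)[:,0].astype(float); print([np.round(x*1000,1) for x in circ(to_plane(K,T,c,zp))])
    A=np.c_[w[a][:,:2]-w[a][:,:2].mean(0),np.ones(a.sum())]; print('slope',np.linalg.lstsq(A,w[a][:,2],rcond=None)[0].round(3))
"
```

```text
[0.59986257 0.0089739  0.15330279] [ -6.5  29.2  79.5  -0.   70.7 -12. ] 0.09183803301697147 [2.36521883 0.44559968 5.3067376 ] 12.05
237 0.0955
[array([599.7,   8.8,  22.6]), np.float64(0.9)]
slope [-0.009 -0.008  0.095]
202 0.0803
[array([598.5,   7.1,  26.2]), np.float64(3.2)]
slope [-0.012  0.004  0.081]
```

View pics/s7.png

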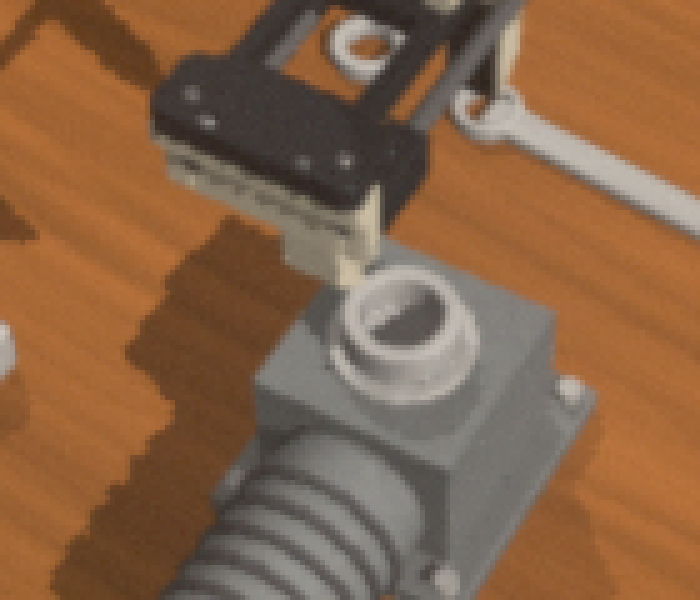

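```bash
python3 -c "
from h import *
p,R=st()
plan([.5966,.0094,.146],R,[.478,.3322,.125],16.5,18,ease=2)
"
```

```text
[[[-0.002, -0.006, 0.0, -0.001], [-0.004, -0.017, 0.001, -0.003], [-0.007, -0.026, 0.002, -0.005], [-0.008, -0.035, 0.002, -0.007], [-0.01, -0.042, 0.002, -0.008], [-0.011, -0.047, 0.003, -0.009], [-0.011, -0.052, 0.003, -0.01], [-0.01, -0.055, 0.003, -0.01], [-0.01, -0.056, 0.003, -0.011], [-0.009, -0.056, 0.004, -0.01]]]
[[[-0.008, -0.055, 0.003, -0.01], [-0.007, -0.053, 0.003, -0.01], [-0.006, -0.048, 0.002, -0.009], [-0.004, -0.043, 0.003, -0.008], [-0.003, -0.036, 0.002, -0.007], [-0.002, -0.027, 0.001, -0.005], [-0.001, -0.017, 0.001, -0.003], [-0.001, -0.006, 0.001, -0.001]]]
max step mm 28.48245073725223 deg 0.9453803619658584 end [0.478  0.332  0.1249] 16.5
```

Call:
arm_command:
  series:
    - [[-0.002,-0.006,0,-0.001],[-0.004,-0.017,0.001,-0.003],[-0.007,-0.026,0.002,-0.005],[-0.008,-0.035,0.002,-0.007],[-0.01,-0.042,0.002,-0.008],[-0.011,-0.047,0.003,-0.009],[-0.011,-0.052,0.003,-0.01],[-0.01,-0.055,0.003,-0.01],[-0.01,-0.056,0.003,-0.011],[-0.009,-0.056,0.004,-0.01]]

```text
time: 12.88
ee_pos: [0.5253, 0.1993, 0.1319]
orientation: [[0.978, 0.208, -0.003], [0.208, -0.978, -0.0], [-0.003, -0.0, -1.0]]
wrist_force: [0.8, 0.0, -0.1]
opening: 0.092
```

Call:
arm_command:
  series:
    - [[-0.008,-0.055,0.003,-0.01],[-0.007,-0.053,0.003,-0.01],[-0.006,-0.048,0.002,-0.009],[-0.004,-0.043,0.003,-0.008],[-0.003,-0.036,0.002,-0.007],[-0.002,-0.027,0.001,-0.005],[-0.001,-0.017,0.001,-0.003],[-0.001,-0.006,0.001,-0.001],[0,0,0,0],[0,0,0,0]]

```text
time: 13.72
ee_pos: [0.4781, 0.3313, 0.1252]
orientation: [[0.959, 0.283, -0.0], [0.283, -0.959, -0.001], [-0.0, 0.001, -1.0]]
wrist_force: [-0.3, -0.1, 0.3]
opening: 0.0918
```

```bash
python3 -c "
from h import *
p=viewer.grab_frame('scene')
cv2.imwrite('pics/s8.png',cv2.resize(p['frame'][190:340,400:540],None,fx=4,fy=4,interpolation=0))
p=viewer.grab_frame('top'); w=cloud(p); z=w[...,2]
s=env.get_state(); print(s['ee_pos'],s['opening'],s['wrist_force'],s['time'],np.degrees(np.arctan2(s['orientation'][1,0],s['orientation'][0,0])))
plan(s['ee_pos'],s['orientation'],[.478,.3322,.0515],16.5,10,ease=1)
"
```

```text
[0.47840857 0.33103737 0.12538512] 0.09163457769799441 [ 0.05676545  0.22469982 -0.57481891] 13.8167 16.40526521417446
[[[0.0, 0.0, 0.023, 0.0], [0.0, -0.001, 0.021, 0.0], [0.0, 0.0, 0.02, 0.0], [0.0, 0.0, 0.019, -0.001], [0.0, -0.001, 0.016, 0.0], [0.0, 0.0, 0.015, 0.0], [0.0, 0.0, 0.012, 0.0], [0.0, 0.0, 0.011, 0.0], [0.0, 0.0, 0.007, 0.0], [0.0, -0.001, 0.004, 0.0]]]
max step mm 11.5 deg 0.08594366926962349 end [0.478  0.3325 0.0514] 16.5
```

View pics/s8.png

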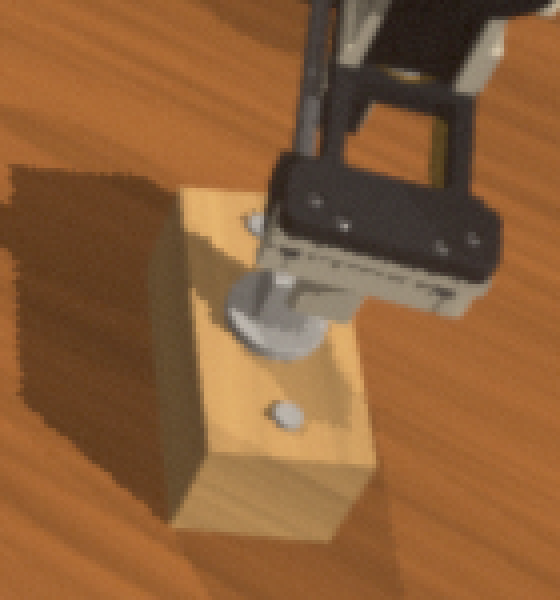

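Call:
arm_command:
  series:
    - [[0,0,0.023,0],[0,-0.001,0.021,0],[0,0,0.02,0],[0,0,0.019,0],[0,-0.001,0.016,0],[0,0,0.015,0],[0,0,0.012,0],[0,0,0.011,0],[0,0,0.007,0],[0,0,0.003,0]]

```text
time: 14.65
ee_pos: [0.4775, 0.3328, 0.0513]
orientation: [[0.959, 0.284, -0.001], [0.284, -0.959, -0.0], [-0.001, 0.0, -1.0]]
wrist_force: [-0.2, 0.5, 0.1]
opening: 0.092
```

```bash
python3 -c "
from h import *
p=viewer.grab_frame('scene')
cv2.imwrite('pics/s9.png',cv2.resize(p['frame'][230:310,430:510],None,fx=7,fy=7,interpolation=0))
s=env.get_state(); print(s['ee_pos'],s['opening'],s['wrist_force'],s['time'])
"
```

```text
[0.47753937 0.33275498 0.05135595] 0.09172396734084626 [ 0.07185664  0.51449001 -0.71687337] 14.7
```

View pics/s9.png

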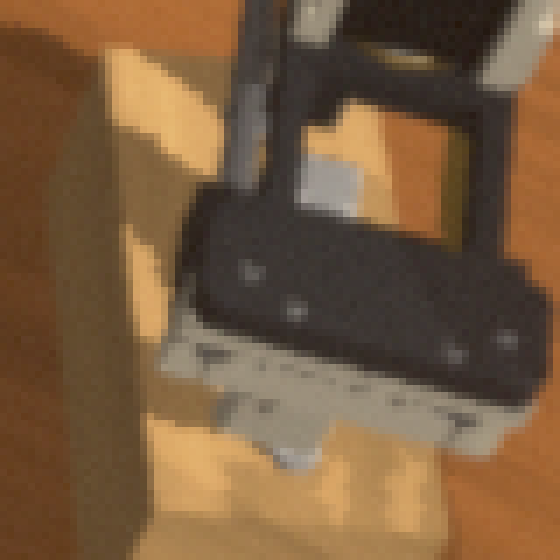

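Now I'll close on the head with a firm grip. The fingers need to travel about 70 mm.

Call:
arm_command:
  series:
    - [[0,0,0,0],[0,0,0,0],[0,0,0,0],[0,0,0,0],[0,0,0,0],[0,0,0,0],[0,0,0,0],[0,0,0,0],[0,0,0,0],[0,0,0,0]]
  gripper: -1
  newtons: 55

```text
time: 15.53
ee_pos: [0.4777, 0.3328, 0.0519]
orientation: [[0.959, 0.284, 0.0], [0.284, -0.959, -0.0], [-0.0, 0.0, -1.0]]
wrist_force: [-0.3, 0.3, -0.2]
opening: 0.0295
```

Call:
arm_command:
  series:
    - [[0,0,0,0],[0,0,0,0],[0,0,0,0],[0,0,0,0],[0,0,0,0],[0,0,-0.01,0],[0,0,-0.02,0],[0,0,-0.02,0],[0,0,-0.01,0],[0,0,0,0]]

```text
time: 16.37
ee_pos: [0.4785, 0.3333, 0.0839]
orientation: [[0.959, 0.284, 0.003], [0.284, -0.959, 0.001], [0.003, -0.0, -1.0]]
wrist_force: [0.2, -1.2, -1.7]
opening: 0.0216
```

```bash
python3 -c "
from h import *
p=viewer.grab_frame('scene')
cv2.imwrite('pics/s10.png',cv2.resize(p['frame'][210:310,430:530],None,fx=6,fy=6,interpolation=0))
s=env.get_state(); print(s['ee_pos'],s['opening'],s['wrist_force'],s['time'])
"
```

```text
[0.47822184 0.3330952  0.08300457] 0.021541049843439703 [-0.36164968  0.38139668 -2.43362422] 16.4167
```

View pics/s10.png

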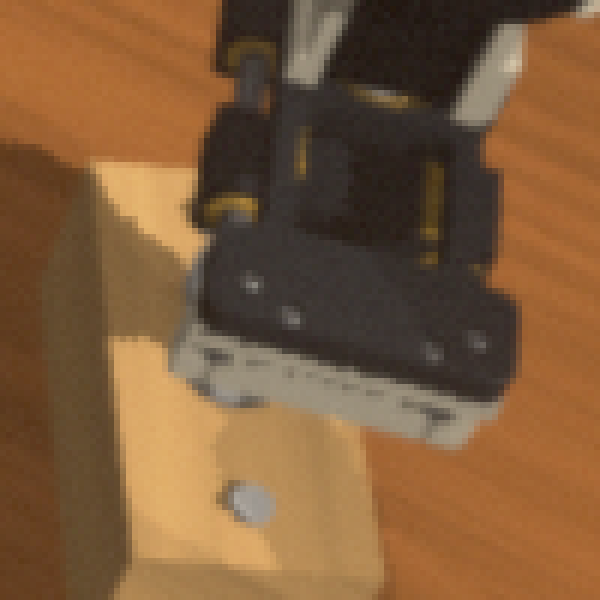

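```bash
python3 -c "
from h import *
p,R=st()
plan([.4777,.3328,.0825],R,[.4777,.3328,.162],16.5,5)
plan([.4777,.3328,.162],R,[.5963,.0096,.155],5.6,22,ease=2)
"
```

```text
[[[0.0, 0.0, -0.032, 0.0], [0.0, 0.0, -0.032, 0.0], [0.0, 0.0, -0.031, 0.0], [0.0, 0.0, -0.032, 0.0], [0.0, 0.0, -0.032, 0.0]]]
max step mm 16.0 deg 0.0 end [0.4776 0.3327 0.162 ] 16.5
[[[0.0, 0.004, 0.0, 0.001], [0.001, 0.012, 0.0, 0.002], [0.001, 0.019, 0.001, 0.003], [0.002, 0.025, 0.0, 0.005], [0.003, 0.03, 0.001, 0.006], [0.003, 0.035, 0.001, 0.006], [0.004, 0.039, 0.0, 0.007], [0.004, 0.042, 0.001, 0.008], [0.006, 0.044, 0.001, 0.008], [0.006, 0.046, 0.001, 0.009]]]
[[[0.007, 0.046, 0.001, 0.008], [0.007, 0.046, 0.001, 0.009], [0.008, 0.046, 0.001, 0.008], [0.008, 0.044, 0.001, 0.009], [0.008, 0.041, 0.001, 0.007], [0.008, 0.038, 0.0, 0.007], [0.008, 0.034, 0.001, 0.007], [0.007, 0.03, 0.001, 0.006], [0.006, 0.025, 0.0, 0.004], [0.004, 0.018, 0.001, 0.004]]]
[[[0.003, 0.011, 0.0, 0.002], [0.001, 0.004, 0.0, 0.001]]]
max step mm 23.350588857671234 deg 0.7734930234266113 end [0.5961 0.0098 0.1549] 5.6
```

Call:
arm_command:
  series:
    - [[0,0,-0.02,0],[0,0,-0.03,0],[0,0,-0.035,0],[0,0,-0.035,0],[0,0,-0.025,0],[0,0,-0.014,0],[0,0.004,0,0.001],[0.001,0.012,0,0.002],[0.001,0.019,0.001,0.003],[0.002,0.025,0,0.005]]

```text
time: 17.25
ee_pos: [0.4875, 0.3036, 0.1596]
orientation: [[0.963, 0.268, -0.002], [0.268, -0.963, -0.001], [-0.002, 0.001, -1.0]]
wrist_force: [-0.7, -0.9, -2.6]
opening: 0.0218
```

Call:
arm_command:
  series:
    - [[0.003,0.03,0.001,0.006],[0.003,0.035,0.001,0.006],[0.004,0.039,0,0.007],[0.004,0.042,0.001,0.008],[0.006,0.044,0.001,0.008],[0.006,0.046,0.001,0.009],[0.007,0.046,0.001,0.008],[0.007,0.046,0.001,0.009],[0.008,0.046,0.001,0.008],[0.008,0.044,0.001,0.009]]

```text
time: 18.08
ee_pos: [0.5606, 0.1039, 0.1555]
orientation: [[0.988, 0.151, -0.002], [0.151, -0.988, -0.001], [-0.002, 0.0, -1.0]]
wrist_force: [-0.2, 0.9, -1.5]
opening: 0.0213
```

Call:
arm_command:
  series:
    - [[0.008,0.041,0.001,0.007],[0.008,0.038,0,0.007],[0.008,0.034,0.001,0.007],[0.007,0.03,0.001,0.006],[0.006,0.025,0,0.004],[0.004,0.018,0.001,0.004],[0.003,0.011,0,0.002],[0.001,0.004,0,0.001],[0,0,0,0],[0,0,0,0]]

```text
time: 18.92
ee_pos: [0.5959, 0.0104, 0.1544]
orientation: [[0.995, 0.097, -0.0], [0.097, -0.995, 0.0], [-0.0, -0.0, -1.0]]
wrist_force: [-0.2, 0.5, -2.4]
opening: 0.0215
```

```bash
python3 -c "
from h import *
p=viewer.grab_frame('scene'); w=cloud(p); np.savez('scene3.npz',w=w,f=p['frame'],K=p['K'],T=p['world_from_camera'])
cv2.imwrite('pics/s11.png',cv2.resize(p['frame'][170:260,240:330],None,fx=7,fy=7,interpolation=0))
s=env.get_state(); print(s['ee_pos'],s['opening'],s['wrist_force'],s['time'],np.degrees(np.arctan2(s['orientation'][1,0],s['orientation'][0,0])))
"
```

```text
[0.59590383 0.01057275 0.15444866] 0.021699878398861026 [ 0.04118991  0.30267222 -1.91081232] 18.9667 5.610892872105735
```

View pics/s11.png

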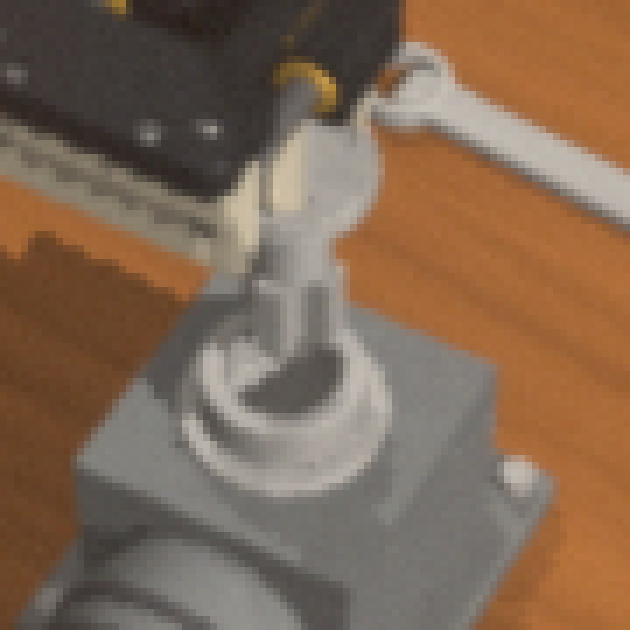

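```bash
python3 -c "
from h import *
d=np.load('scene3.npz'); w=d['w']; R=st()[1][:2,:2]; e=np.array([.5959,.0105])+[.002,0]
L=(w[...,:2]-e)@R*1000; z=w[...,2]*1000
m=(np.hypot(L[...,0],L[...,1])<27)&(z>108)&(z<182)
vv,uu=np.where(m)
for v in range(vv.min(),vv.max()+1,2): print(v,[(u,*L[v,u].round().astype(int).tolist(),int(z[v,u].round())) for u in uu[vv==v][::2].tolist()])
"
```

```text
188 [(292, -18, -11, 181)]
190 [(290, -12, -10, 181), (292, -14, -13, 181)]
192 [(289, -8, -10, 179), (291, -9, -14, 181)]
194 [(287, -3, -9, 178), (289, -3, -13, 181), (291, -6, -16, 180), (293, -7, -19, 180)]
196 [(286, 1, -10, 178), (288, 2, -14, 182), (290, 0, -17, 181), (292, -1, -20, 182), (294, -9, -20, 173)]
198 [(284, 8, -10, 180), (286, 7, -13, 181), (288, 5, -16, 180), (290, 3, -19, 180), (292, 1, -21, 179)]
200 [(278, 17, -3, 180), (280, 17, -7, 182), (282, 15, -9, 181), (284, 13, -13, 182), (286, 12, -16, 182), (289, 9, -20, 181), (291, 4, -21, 176)]
202 [(277, 21, -3, 179), (279, 20, -6, 179), (281, 17, -9, 178), (283, 15, -12, 178), (285, 14, -15, 179), (287, 10, -17, 176), (289, 8, -19, 175)]
204 [(277, 9, 4, 156), (279, 20, -6, 174), (281, 18, -10, 175), (283, 16, -12, 174), (285, 15, -16, 175), (287, -4, -9, 150)]
206 [(277, 7, 5, 149), (279, 9, 0, 153), (281, 8, -3, 154), (283, 5, -6, 153), (285, 3, -9, 152), (287, -3, -9, 146)]
208 [(275, 2, 12, 134), (277, 7, 5, 143), (279, 8, 0, 147), (281, 8, -4, 149), (283, 7, -7, 150), (285, 2, -8, 145), (287, 0, -11, 145), (289, -5, -13, 141)]
210 [(275, 4, 11, 131), (277, 11, 3, 143), (279, 8, 0, 141), (281, 8, -4, 144), (283, 7, -7, 144), (285, 3, -9, 142), (287, 3, -13, 143), (289, -3, -14, 138)]
212 [(275, 3, 12, 122), (277, 13, 2, 140), (279, 11, -1, 140), (281, 8, -4, 138), (283, 3, -5, 133), (285, 2, -8, 134), (287, 3, -13, 138)]
214 [(275, 3, 12, 117), (277, 12, 3, 132), (279, 12, -2, 135), (281, 9, -4, 133), (283, 4, -5, 129), (285, 1, -8, 128), (287, 1, -12, 130)]
216 [(277, 12, 3, 126), (279, 12, -2, 130), (281, 8, -3, 126), (283, 3, -5, 121), (285, 4, -9, 125), (287, 3, -13, 126)]
218 [(277, 13, 2, 122), (279, 13, -2, 125), (281, 9, -4, 122), (283, 3, -5, 116), (285, 3, -9, 118), (287, 3, -13, 121)]
220 [(278, 13, 0, 118), (280, 13, -4, 121)]
```

Call:
arm_command:
  series:
    - [[0.001,0.003,0,0],[0,0,0.008,0],[0,0,0.014,0],[0,0,0.016,0],[0,0,0.016,0],[0,0,0.014,0],[0,0,0.01,0],[0,0,0.007,0],[0,0,0.004,0],[0,0,0.002,0]]

```text
time: 19.8
ee_pos: [0.5967, 0.0083, 0.1086]
orientation: [[0.995, 0.097, -0.0], [0.097, -0.995, -0.0], [-0.0, 0.0, -1.0]]
wrist_force: [0.4, -0.3, -1.6]
opening: 0.0219
```

Call:
arm_command:
  series:
    - [[0,-0.001,0.002,0],[0,0,0.002,0],[0,0,0.002,0],[0,0,0.002,0],[0,0,0.002,0],[0,0,0.002,0],[0,0,0.002,0],[0,0,0.002,0],[0,0,0,0],[0,0,0,0]]

```text
time: 20.63
ee_pos: [0.5966, 0.0089, 0.1008]
orientation: [[0.995, 0.097, -0.0], [0.097, -0.995, -0.0], [-0.0, 0.0, -1.0]]
wrist_force: [1.1, -0.3, -1.8]
opening: 0.0221
```

Call:
arm_command:
  series:
    - [[0,0,0.003,0],[0,0,0.003,0],[0,0,0.003,0],[0,0,0.003,0],[0,0,0.003,0],[0,0,0.002,0],[0,0,0.002,0],[0,0,0.001,0],[0,0,0,0],[0,0,0,0]]

```text
time: 21.47
ee_pos: [0.5968, 0.0089, 0.0911]
orientation: [[0.995, 0.097, 0.0], [0.097, -0.995, -0.0], [0.0, 0.0, -1.0]]
wrist_force: [-1.5, -0.5, 4.6]
opening: 0.0215
```

Call:
arm_command:
  series:
    - [[0,0,0.003,0],[0,0,0.003,0],[0,0,0.003,0],[0,0,0.003,0],[0,0,0.003,0],[0,0,0.003,0],[0,0,0.003,0],[0,0,0.002,0],[0,0,0.001,0],[0,0,0,0]]
  newtons: 60

```text
time: 22.3
ee_pos: [0.5968, 0.0088, 0.0791]
orientation: [[0.995, 0.097, 0.0], [0.097, -0.995, -0.0], [0.0, 0.0, -1.0]]
wrist_force: [-1.5, -0.2, 6.8]
opening: 0.0217
```

Call:
arm_command:
  series:
    - [[0,0,0.001,0],[0,0,0.001,0],[0,0,0.001,0],[0,0,0.001,0],[0,0,0,0],[0,0,0,0],[0,0,0,0],[0,0,0,0],[0,0,0,0],[0,0,0,0]]

```text
time: 23.13
ee_pos: [0.5968, 0.0088, 0.0778]
orientation: [[0.995, 0.097, 0.001], [0.097, -0.995, -0.0], [0.001, 0.0, -1.0]]
wrist_force: [-3.1, -0.4, 9.8]
opening: 0.0219
```

Call:
arm_command:
  series:
    - [[0,0,0.001,0],[0,0,0.001,0],[0,0,0,0],[0,0,0,0],[0,0,0,0],[0,0,0,0],[0,0,0,0],[0,0,0,0],[0,0,0,0],[0,0,0,0]]

```text
time: 23.97
ee_pos: [0.5968, 0.0089, 0.0778]
orientation: [[0.995, 0.097, 0.001], [0.097, -0.995, -0.0], [0.001, 0.0, -1.0]]
wrist_force: [-6.3, 0.8, 16.8]
opening: 0.0216
```

```bash
python3 -c "
from h import *
p=viewer.grab_frame('scene'); w=cloud(p)
cv2.imwrite('pics/s12.png',cv2.resize(p['frame'][180:270,240:330],None,fx=7,fy=7,interpolation=0))
s=env.get_state(); print(s['ee_pos'],s['opening'],s['wrist_force'],s['time'])
L=(w[...,:2]-[.5986,.0094]); z=w[...,2]
m=(np.hypot(L[...,0],L[...,1])<.024)&(z>.085)&(z<.112)
print(np.histogram(z[m],np.arange(.085,.113,.002)))
"
```

```text
[0.5968398  0.00880306 0.07779679] 0.021558189987766912 [-6.17783099 -0.06894571 17.79857944] 24.0167
(array([11,  9,  7, 12, 18,  6, 12, 16, 24, 51, 21,  5,  8]), array([0.085, 0.087, 0.089, 0.091, 0.093, 0.095, 0.097, 0.099, 0.101,
       0.103, 0.105, 0.107, 0.109, 0.111]))
```

View pics/s12.png

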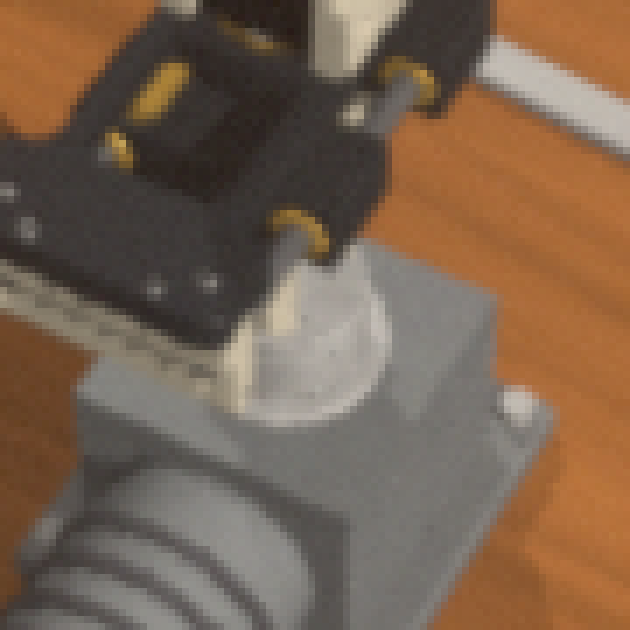

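The stem stops firmly at ee z = 0.0778, which is the predicted home height. The shoulder top sits at about 0.104 with the shoulder on the bush, and the upward force of 17 N is more than the spring alone gives. I'm handing the job in.

```bash
python3 -c "
from plant import env
print(env.close_job()); s=env.get_state(); print(s['ee_pos'],s['wrist_force'],s['opening'],s['time'])"
```

```text
the job is handed in; nothing more can be done
None
the job is handed in; nothing more can be done
```

I set the bush in the gear head pocket, then moved the stem over, meshed it and pushed it home. I handed the job in at about 24 s, still gripping the stem with 60 N and pressing it down. No verdict is reported.

**Final checks**
- **Bush:** its top measured 0.0955 m (0.096 expected) and it sat level to about 0.01 rad. It was about 1 mm off the pocket axis in the camera.
- **Stem:** the keys entered the slot with no resistance, and the spring force then built up as expected. It came to a firm stop at the predicted home height, with the shoulder top at about 0.104 m. The wrist read about 17 N upward and 6 N sideways.

**Problems along the way**
- **Missed grasp:** the first close on the bush went above it. The real fingertips sit about 28.5 mm higher than the reported TCP, so I measured them in the image and corrected all later heights.
- **Camera disagreement:** the two cameras differed by about 4–5 mm in x. I averaged them, and for the final stem alignment I also compared stem and pocket in the scene camera.

I did not touch the other things on the bench, but I made no final measurement of their positions.

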